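Clear the angle table, load a handle blank and clamp it down for drilling

ROBOT

A 6-joint arm with a two-finger parallel gripper is mounted at the origin on the work surface. World frame = base frame: x ahead of the robot, y to its left, z up, the work surface at z = 0. Lengths are in mm, angles in degrees, forces in N, time in s.
With the tool pointing down it reaches from about 275 to 750 mm from the base axis. Payload 10.2 kg.
Tool frame: the origin (TCP) lies midway between the tips of the shut fingers; the grasp point (between the pads) lies 19 mm behind it (ctrl.hold_point_z is the distance from the TCP to the grasp point, in mm); z points along the fingers, y is the line along which they close (so a half turn about z gives the same grasp; the last joint's range is limited). The gripper opens to 88 mm and grips with 3 to 60 N. Pads are 18 mm wide; open, the fingers measure 123 mm over their backs; the gripper's body (75 mm by 187 mm) begins 45 mm behind the grasp point.
Start: joints at [53.606, 17.928, 85.812, -0, 76.261, -12.8], TCP at [210.149, 481.112, 238.72] pointing down, gripper open.
Joint ranges: [-168.41, 168.41], [-55.51, 124.54], [10.69, 146.95], [-70.63, 250.63], [1, 178], [-165.06, 165.06]. Speed limits (degrees/s): [136.94, 136.94, 172.46, 180, 180, 180].

INTERFACE

Orientations are given as a 3x3 rotation matrix whose columns are the frame's x, y, z axes.
In Python, from rig import ctrl, vision, job_done, spotter gives the robot as it stands. The module is installed in compiled form; this text tells all that it offers.
- The arm moves only by the tool step_arm, never from a script. Its argument "targets" is a list of rows, each a list of 7 numbers: the turn, a rotation vector about the world's x, y, z in units of 90 degrees (1.0 is 90 degrees), then the shift along the world's x, y, z in units of 250 mm (1.0 is 250 mm), then the opening, from -1 (shut) to 1 (fully open). A call has exactly 8 rows; each row shifts and turns the commanded pose from where the row before left it; what a row does not reach is not made up. A row lasts 1/10 s, in which the tool goes at most 50 mm and 8.59 degrees, less where a joint would pass 70% of its speed; a pose out of reach is approached as far as the arm can. A call with a number of a shift or a turn outside -1 to 1 is refused whole. A call with a gripper value outside its range is refused whole. The fingers move at their own pace and stop on an object; the grip force is fixed at half the most. Time passes only in rows, so rows that do not move let the fingers close, or fill a call up. It gives the time, the measured TCP pose, the force, the opening and the grip force at its end, in the units of the state.
- ctrl.read_state(): the state, without advancing time (a new reading comes with each control period).
- vision.get_image(name): name is "side" or "top"; returns the picture (384x512x3 uint8, red, green, blue); there is no depth.
- vision.get_calibration(name): a dict with "fx", "fy", "cx", "cy" (pixels), "rvec" (rotation vector, rad) and "tvec" (3), from world to camera coordinates, as OpenCV has them. Camera axes: x right, y down, z forward; pixel columns grow to the right and rows downward; lengths in mm; the calibration is good to about 2 mm. A picture is of the moment at which its call begins. get_calibration takes no time and is no camera call.
- job_done(): hands the job in; it is judged then, once.
Trained networks look in the newest picture that a camera, given by its name, has taken for a name from the list of things; names that differ only in an ending like _2 or _b are one class to them, and where a whole thing is asked for, a point or a joint stands for the part that bears it (a point fixed in the world has none). Each returns a list of dicts, best first, with "score" (0 to 1); they miss things now and then, are a little off and sometimes report something else, mostly with a low value. They report only what shows in the picture. A call takes as long as a camera call. They do not tell look-alikes from the thing itself.
- spotter.boxes_of(camera, thing): "location" ([x, y, z] in mm, in world coordinates, good to about 4 mm: the middle of the surface that is visible of it).
- spotter.outline_of(camera, thing): "region" (384x512 bool, what is visible of it).
The state is a dict: "t": time; "qpos": joint angles; "joint_vel": joint speeds; "tau": joint torques, N m; "position": TCP position; "tcp_rot": TCP orientation; "contact_force": force on the tool from outside, world axes, zero at the start; "torque": the same for the moment, N m; "finger_gap": finger opening in mm; "finger_force": force on a finger pad.
Only numpy, scipy, OpenCV 4.12 (cv2) and the standard library are available. Lean on these libraries where they do the work, as an engineer would, in place of code of your own. Each camera call takes 0.05 s, during which the arm holds its last target. There are 200 camera calls.

TASK

Get the next handle blank ready for drilling: take the leftover dark offcut off the sloping angle table and put it in the blue scrap bin, then lay the pale blank flat on the table with its long side snug against the lower ledge along its whole length and its end against the end stop. Finally throw the toggle clamp's red handle right over until it locks down, so the clamp holds the blank there; leave the other things on the bench where they are.

Things in the scene. Friction and masses are not known exactly. Their poses are not given: they have to be found in the camera images.
- worktable: sloping aluminium plate of a green tilting angle table, fixed to the bench. Its frame lies in the slope: origin on the plate's surface in the corner where ledge meets end stop, 50 mm above the bench; x runs level along the ledge towards the end stop, y uphill (30 degrees from level), z the plate's normal (30 degrees from vertical). The plate spans x -200..20, y -30..140 mm
- nest_center (a point): centre of the seated blank, (-75, 22.5, 17.5) mm in the worktable's frame, same axes. Steel ledge (10 mm high, 14 thick) downhill of y = 0, x -190..10; steel end stop (16 mm high, 14 thick) beyond x = 0, y 0..60. The seated blank fills x -150..0, y 0..45, z 0..35. The space above the blank's low-x end (x below -70) is free; best taken there, near x -115, square to the slope
- blank: pale wooden bar 150 x 45 x 35 mm with a dark pencil line along its top, about 0.16 kg (0.11 to 0.22), lying flat on the bench; origin at the centre of its underside, x along its length, z up
- blank_center (a point): centre of the blank, 17.5 mm above its underside
- offcut: dark wooden offcut 66 x 40 x 35 mm, about 65 g, left lying on the slope against the ledge where the blank belongs; origin at the centre of its underside, x along its 66 mm, y uphill across its 40 mm, z along the slope's normal
- offcut_center (a point): centre of the offcut
- scrap_bin: fixed blue open metal bin, 170 (x) x 150 (y) x 70 mm high, walls and floor 4 mm; origin at the centre of its underside
- bin_floor (a point): centre of the bin's inner floor, 4 mm above its underside
- clamp_handle (a joint): toggle clamp handle angle, rad: 0 = closed, lying uphill against its stop (0.12 below the slope's direction); about 1.35 to 1.55 at the start, standing up. It drives clamp bar and pad. The pad meets the blank at about 0.5; the handle then pushes back (up to 8 N at the grip) until 0.12, its dead point; carried on to the stop it stays locked, let go before it springs back. Elsewhere it needs 1-2 N
- handle_grip (a point): middle of the handle's red grip, 100 mm from the hinge; its y axis points along the handle away from the hinge, x is the hinge axis. The grip is 18 mm wide (along x), 16 mm thick and runs 53 to 131 mm from the hinge
- handle_hinge (a point): on the handle's hinge axis, at (-45, 112, 56) mm in the worktable's frame, same axes; the handle turns about x (opening lifts it from uphill to upright). The clamp's foot fills x -68..-22, y 57..133 mm of the worktable, 60 mm high; open, its bar and handle (x -57..-33) rise to z 190 (270 mm above the bench) and the bar leans over the blank's place above z 60
- clamp_pad: orange sprung rubber pad, 18 mm wide, under the free end of the clamp bar; origin at the centre of its pressing face. Closed, it presses on top of the blank at x -45, y 22 mm of the worktable; open, it hangs above the blank's place
- mallet: wooden mallet about 260 mm long lying on the bench, to be left alone; origin under its middle
- file: hand file with a wooden handle, about 275 mm long, to be left alone; origin at the end of the handle where the blade begins
- needle_files: flat blue tray of needle files, 90 x 160 x 18 mm, to be left alone; origin under its centre
- clear_box: clear plastic box, 120 x 160 x 45 mm, to be left alone; origin under its centre
- tool_cup: wooden cup of small tools, 76 mm across, 95 mm high (tools to 180), to be left alone; origin under its centre
- spotted_jar: white jar with black spots, 74 mm across, 134 mm high, to be left alone; origin under its centre
Mind the look-alikes: they are no part of the job. What is shaped like the blank but grey or turquoise is not meant.

How it is judged (in metres and radians):
On the way, in this order (a step that is already met when the one before it is completed fails the run):
1. the offcut lies in the scrap bin, let go (x of offcut_center in the frame of bin_floor between -0.08 and 0.08 m and y of offcut_center in the frame of bin_floor between -0.07 and 0.07 m and z of offcut_center in the frame of bin_floor between 0 and 0.055 m and contact force between the fingers and offcut below 0.2 N), for 0.2 s.
2. the blank lies flat on the angle table against ledge and end stop (x of blank_center in the frame of worktable between -0.077 and -0.073 m and y of blank_center in the frame of worktable between 0.0205 and 0.0245 m and z of blank_center in the frame of worktable between 0.0155 and 0.0195 m and angle between the x axis of blank and the x axis of worktable, either way round below 0.035 rad and angle between the z axis of blank and the z axis of worktable, either way round below 0.06 rad), for 0.2 s.
3. the handle is over centre and down, and the pad presses on the blank (value of joint clamp_handle below 0.07 rad and contact force between clamp_pad and blank above 10 N), for 0.2 s.
At the end, for the whole second after the job is handed in: Offcut in the scrap bin. Blank flat on the angle table, its centre within 2 mm of the seated position in all directions, its length within 2 degrees of the ledge, either way round. Handle within 0.07 rad of closed, pad pressing on the blank with over 10 N. All let go and at rest (all of step 1 and all of step 2 and all of step 3 and linear speed of blank below 0.01 m/s and linear speed of offcut below 0.02 m/s and contact force between the fingers and blank below 0.2 N); the robot touches nothing.
It fails at once if something else on the bench was moved by more than 20 mm (distance of any of mallet, file, needle_files, clear_box, tool_cup, spotted_jar from where it was at the start of the episode above 0.02 m).
It also fails if it takes over 72 s, if anything falls off the work surface, if the arm or the gripper's body presses on something with over 40 N, if the wrist force passes 120 N, or if a joint passes its speed limit or range.

## Working session

There is one attempt and no reset: what is moved stays moved. The work goes in short steps, Python scripts to look and compute and a tool call to move; the robot and the scene stay as the last step left them, time stands still between calls to the robot, and variables do not carry over. Pictures are saved under pics/ and viewed, at most 10 in all, crops included, and the job is handed in when it is done.

Besides the shell and the picture viewer there is one more tool, called after ">>>" as name(argument=value, ...), one argument or row to a line, values as JSON. step_arm: Moves the arm, as the interface text tells. Shifts and turns lie within -1 to 1; 1 stands for 250 mm of shift or 90 degrees of turn. Its arguments: {"type":"object","properties":{"targets":{"type":"array","items":{"type":"array","items":{"type":"number"}}}},"required":["targets"]}

```bash
mkdir -p pics; cat > h.py <<'E'
import numpy as np, cv2
from rig import ctrl, vision, job_done, spotter
def cal(n):
    c=vision.get_calibration(n); K=np.array([[c['fx'],0,c['cx']],[0,c['fy'],c['cy']],[0,0,1.]])
    R=cv2.Rodrigues(np.array(c['rvec'],float))[0]; t=np.array(c['tvec'],float).ravel(); return K,R,t
def proj(n,P):
    K,R,t=cal(n); p=(R@np.atleast_2d(P).T).T+t; p=(K@p.T).T; return p[:,:2]/p[:,2:]
def atz(n,uv,z):
    K,R,t=cal(n); d=R.T@np.linalg.inv(K)@np.array([uv[0],uv[1],1.]); c=-R.T@t; return c+d*(z-c[2])/d[2]
E
python3 - <<'E'
from h import *
for n in('side','top'):
    im=vision.get_image(n); cv2.imwrite(f'pics/{n}0.png',im[:,:,::-1])
    K,R,t=cal(n); print(n,(-R.T@t).round(),K[0,0])
    for o in ['worktable','blank','offcut','scrap_bin','clamp_handle','clamp_pad','mallet','file','needle_files','clear_box','tool_cup','spotted_jar']:
        for d in spotter.boxes_of(n,o)[:4]:
            l=np.array(d['location']); print(o,round(d['score'],2),l.round(),proj(n,l).round()[0])
E
```

```text
side [  421. -1177.   862.] 449.4964476347293
worktable 0.61 [568. 176.  83.] [250. 186.]
blank 0.77 [ 714. -431.   39.] [338. 322.]
blank 0.74 [ 526. -390.   35.] [259. 318.]
blank 0.58 [ 339. -413.   34.] [182. 332.]
offcut 0.84 [493. 145.  83.] [230. 192.]
scrap_bin 0.6 [ 554. -106.   30.] [256. 248.]
clamp_handle 0.66 [597. 175. 224.] [259. 149.]
mallet 0.65 [423. 414.  20.] [208. 173.]
mallet 0.48 [ 727. -178.   16.] [318. 263.]
mallet 0.28 [ 528. -388.   34.] [259. 317.]
file 0.66 [ 725. -179.   19.] [317. 262.]
needle_files 0.97 [ 366. -180.    9.] [194. 274.]
clear_box 0.77 [742. 266.  27.] [294. 185.]
tool_cup 0.84 [768.  46.  67.] [315. 207.]
tool_cup 0.68 [ 574. -550.   89.] [291. 353.]
spotted_jar 0.57 [ 576. -548.   87.] [292. 353.]
top [ 495.  -26. 1532.] 370.9224526550778
worktable 0.71 [562. 196.  94.] [199. 198.]
blank 0.95 [ 531. -367.   37.] [341. 202.]
blank 0.92 [ 339. -402.   36.] [352. 249.]
blank 0.67 [ 581. -510.  119.] [382. 187.]
blank 0.61 [ 718. -414.   36.] [351. 156.]
offcut 0.73 [494. 157.  89.] [210. 215.]
offcut 0.55 [565. 198.  91.] [199. 197.]
scrap_bin 0.6 [ 553. -131.   -0.] [282. 199.]
clamp_handle 0.43 [591. 186. 259.] [195. 187.]
mallet 0.91 [478. 448.  28.] [139. 221.]
file 0.63 [ 727. -148.   14.] [285. 156.]
file 0.4 [564. 202.  95.] [198. 197.]
needle_files 0.75 [ 372. -170.   -0.] [293. 242.]
clear_box 0.89 [762. 252.  18.] [187. 150.]
tool_cup 0.88 [784.  76.  57.] [230. 142.]
tool_cup 0.2 [ 584. -509.  122.] [382. 187.]
tool_cup 0.15 [590. 188. 258.] [194. 188.]
spotted_jar 0.73 [ 580. -507.  120.] [382. 188.]
```

```bash
python3 - <<'E'
import cv2,numpy as np
s=cv2.imread('pics/side0.png');t=cv2.imread('pics/top0.png')
cv2.imwrite('pics/top_l.png',cv2.resize(t[130:290,120:400],(798,456),interpolation=cv2.INTER_CUBIC))
cv2.imwrite('pics/side_l.png',cv2.resize(s[120:390,150:380],(690,600)[:2] if 0 else (690,600),interpolation=cv2.INTER_CUBIC) if 0 else cv2.resize(s[120:384,150:380],(522,599),interpolation=cv2.INTER_CUBIC))
E
```

```text
(no output)
```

View pics/top_l.png

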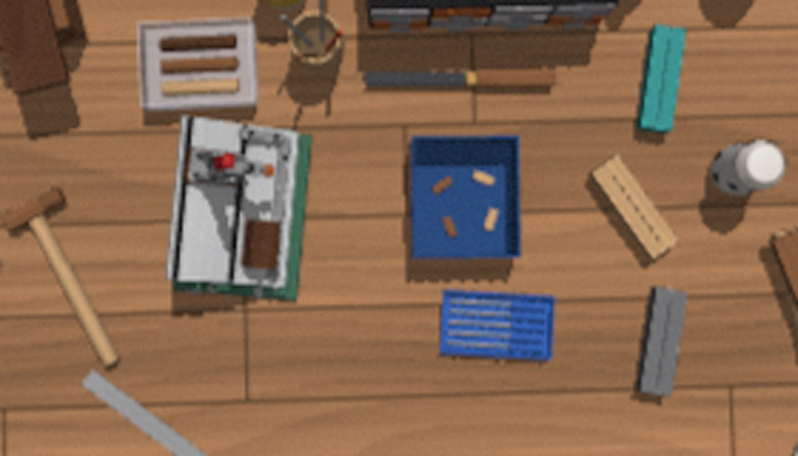

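View pics/side_l.png

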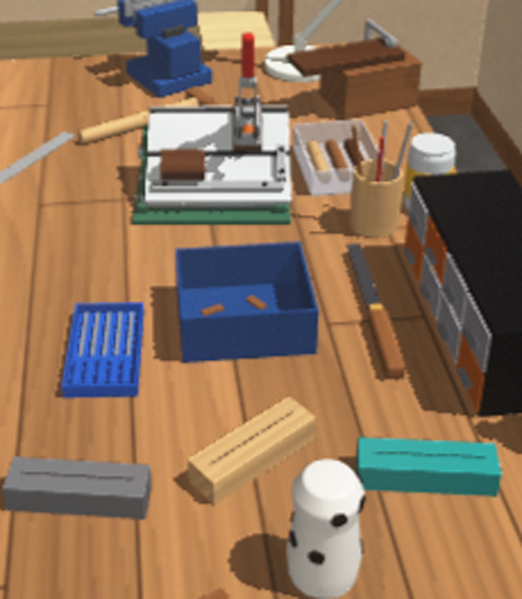

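Top view: the pale blank is at (341,202). Its look-alikes are grey at (352,249) and turquoise at (351,156). The dark offcut lies against the ledge at (210,215), the bin is at (282,199), and the table's x axis runs roughly along world +x. I choose the pale bar with the pencil line and check it in one close montage.

```bash
cat >> h.py <<'E'
from scipy.optimize import minimize, least_squares
def box(c,R,s):
    g=np.array([[i,j,k] for i in(-.5,.5) for j in(-.5,.5) for k in(-.5,.5)])*s; return c+g@R.T
def Rz(a): return cv2.Rodrigues(np.array([0,0,a]))[0]
def hullmask(n,P,S=4):
    h=cv2.convexHull((proj(n,P)*S+S/2).astype(np.float32)).round().astype(np.int32); m=np.zeros((384*S,512*S),np.uint8); cv2.fillConvexPoly(m,h,1)
    return cv2.resize(m.astype(np.float32),(512,384),interpolation=cv2.INTER_AREA)
def fit(masks,f,x0,step):
    def cost(x): return sum(np.abs(hullmask(n,f(x))-m).sum() for n,m in masks.items())
    x0=np.array(x0,float); sim=np.vstack([x0]+[x0+np.eye(len(x0))[i]*step[i] for i in range(len(x0))])
    r=minimize(cost,x0,method='Nelder-Mead',options=dict(initial_simplex=sim,xatol=.05,fatol=.05,maxiter=200)); return r.x,r.fun
E
python3 - <<'E'
from h import *
M={}
for n in('side','top'):
    vision.get_image(n)
    for o,l in(('blank',(531,-375,36)),('scrap_bin',(553,-118,20)),('offcut',(494,155,88))):
        uv=proj(n,l)[0]; best=None
        for d in spotter.outline_of(n,o):
            m=d['region']; c=np.argwhere(m).mean(0)[::-1]; e=np.linalg.norm(c-uv)
            if best is None or e<best[0]: best=(e,m,d['score'])
        M[o,n]=best[1].astype(float); print(o,n,round(best[0],1),best[2],best[1].sum())
np.savez('m.npz',**{a+'_'+b:v for (a,b),v in M.items()})
f=lambda x: box(np.array([x[0],x[1],17.5+(x[3] if len(x)>3 else 0)]),Rz(np.radians(x[2])),[150,45,35])
for names in(('side','top'),('side',),('top',)):
    print('blank',names,fit({n:M['blank',n] for n in names},f,[531,-378,-30],[8,8,20]))
print('blank z free',fit({n:M['blank',n] for n in('side','top')},f,[531,-378,-30,0],[8,8,20,6]))
g=lambda x: box(np.array([x[0],x[1],35]),Rz(np.radians(x[2])),[170,150,70])
print('bin',fit({n:M['scrap_bin',n] for n in('side','top')},g,[553,-110,0],[10,10,8]))
s=cv2.imread('pics/side0.png');t=cv2.imread('pics/top0.png')
W=np.zeros((600,800,3),np.uint8)
def put(im,u,v,w,h,S,X,Y): W[Y:Y+h*S,X:X+w*S]=cv2.resize(im[v:v+h,u:u+w],None,fx=S,fy=S,interpolation=cv2.INTER_CUBIC)
put(t,174,166,60,72,6,0,0)      # table top
put(s,202,130,80,92,5,365,0)    # table side
put(t,322,178,44,46,3,0,440)
put(s,225,290,70,46,3,140,460)
cv2.imwrite('pics/mont.png',W)
E
```

```text
blank side 4.9 0.92 1312
scrap_bin side 1.3 0.62 2963
offcut side 2.3 0.55 259
blank top 1.7 0.93 471
scrap_bin top 3.2 0.93 1602
offcut top 1.0 0.45 187
blank ('side', 'top') (array([ 533.48934806, -371.44662221,   34.21324284]), np.float64(87.25))
blank ('side',) (array([ 533.87411144, -371.0315037 ,   33.89768313]), np.float64(62.1875))
blank ('top',) (array([ 533.09408907, -371.79839875,   34.08420684]), np.float64(27.9375))
blank z free (array([ 533.52998793, -371.38165706,   34.15483228,   -0.93835873]), np.float64(92.5625))
bin (array([ 553.18381385, -127.89190687,   -1.63015754]), np.float64(129.4375))
```

View pics/mont.png

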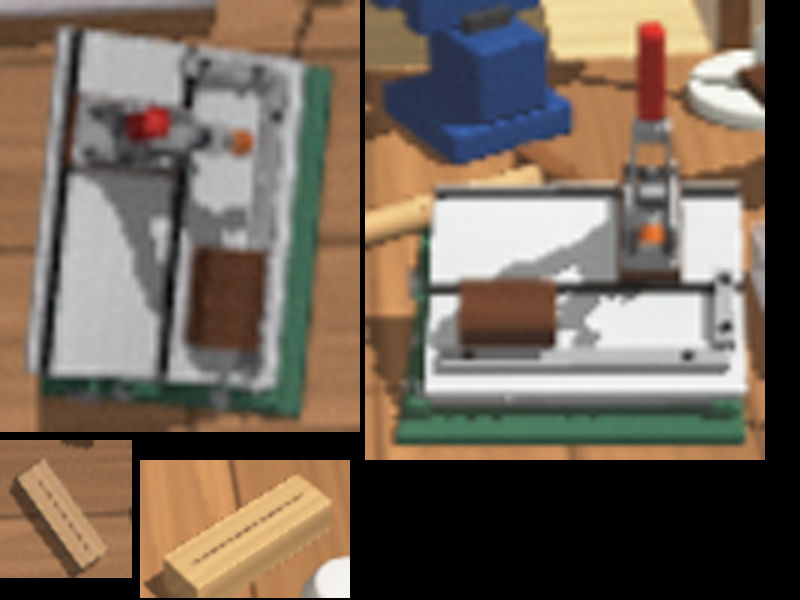

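The montage confirms the pale blank. It shows the plate corners and the offcut by the ledge in both views, and the handle upright with its red grip at side px (332,145). Next I fit the table's pose.

```bash
cat >> h.py <<'E'
def Tt(x,y,yaw):  # table pose
    a=np.radians(30); return Rz(yaw)@np.array([[1,0,0],[0,np.cos(a),-np.sin(a)],[0,np.sin(a),np.cos(a)]]),np.array([x,y,50.])
E
python3 - <<'E'
from h import *
t=lambda X,Y:(174+(X+.5)/6-.5,166+(Y+.5)/6-.5); s=lambda X,Y:(202+(X-365+.5)/5-.5,130+(Y+.5)/5-.5)
obs=[('top',(20,140,0),t(62,28)),('top',(20,-30,0),t(304,60)),('top',(-200,140,0),t(28,372)),('top',(-200,-30,0),t(278,392)),
('side',(-200,140,0),s(437,190)),('side',(20,140,0),s(740,188)),('side',(10,-14,10),s(730,357)),('side',(-190,-14,10),s(437,357)),('side',(14,60,16),s(733,273)),('side',(0,60,16),s(713,273))]
def res(x,zfree=False):
    R,p=Tt(*x[:3]); p=p+np.array([0,0,x[3] if len(x)>3 else 0])
    return np.concatenate([proj(n,p+R@np.array(P,float))[0]-uv for n,P,uv in obs])
for x0 in([600,130,-.05],[600,130,-.05,0]):
    r=least_squares(res,x0,loss='soft_l1',x_scale=[10,10,.1,10][:len(x0)]); print(r.x,np.degrees(r.x[2])); 
    if len(x0)==3: X=r.x; print(r.fun.reshape(-1,2).round(2).tolist())
R,p=Tt(*X)
m=np.load('m.npz')
f=lambda x: box(p+R@np.array([x[0],x[1],17.5]),R@Rz(np.radians(x[2])),[66,40,35])
print('offcut',fit({n:m['offcut_'+n] for n in('side','top')},f,[-120,20,0],[8,8,8]))
h=p+R@np.array([-45,112,56])
def tip(a,L,dz=0): return h+R@np.array([0,L*np.cos(a),L*np.sin(a)])
for a in(1.35,1.45,1.55): print(a,[proj(n,tip(a,131))[0].round(1).tolist() for n in('side','top')],[proj(n,tip(a,53))[0].round(1).tolist() for n in('side','top')])
print('obs tip side',s(651,22),'grip bottom side',s(651,120),'top grip centre',t(148,124))
S=[]
for n,(u,v,w,hh,k) in dict(top=(174,166,60,72,6),side=(202,130,80,92,5)).items():
    im=cv2.imread(f'pics/{n}0.png'); c=cv2.resize(im[v:v+hh,u:u+w],None,fx=k,fy=k,interpolation=cv2.INTER_CUBIC)
    def poly(P,col):
        q=(proj(n,np.array([p+R@np.array(i,float) for i in P]))-[u,v]+.5)*k-.5; cv2.polylines(c,[q.round().astype(np.int32)],True,col,1)
    poly([(20,140,0),(20,-30,0),(-200,-30,0),(-200,140,0)],(0,0,255)); poly([(10,-14,10),(10,0,10),(-190,0,10),(-190,-14,10)],(255,0,0)); poly([(0,0,16),(14,0,16),(14,60,16),(0,60,16)],(0,200,0))
    S.append(c)
H=max(c.shape[0] for c in S); cv2.imwrite('pics/ov.png',np.hstack([cv2.copyMakeBorder(c,0,H-c.shape[0],0,5,0) for c in S]))
E
```

```text
[ 6.35075654e+02  1.28633071e+02 -1.21447906e-01] -6.958452445652417
[[0.38, -0.51], [0.56, 0.06], [0.12, -0.15], [-0.41, -0.92], [-0.79, -1.45], [-0.29, -0.93], [-0.2, 1.69], [-0.12, 1.54], [0.04, -1.06], [0.02, -1.07]]
[ 6.35395182e+02  1.30064758e+02 -1.19406030e-01 -3.17407958e+00] -6.84146155827573
offcut (array([-142.78778738,   23.59069474,    2.64083794]), np.float64(96.0625))
1.35 [[258.6, 135.2], [200.1, 185.8]] [[258.5, 153.0], [196.8, 186.8]]
1.45 [[258.6, 138.1], [203.9, 186.2]] [[258.5, 154.1], [198.3, 186.9]]
1.55 [[258.6, 141.2], [207.6, 186.7]] [[258.5, 155.4], [199.7, 187.1]]
obs tip side (258.8, 134.0) grip bottom side (258.8, 153.6) top grip centre (198.25, 186.25)
```

View pics/ov.png

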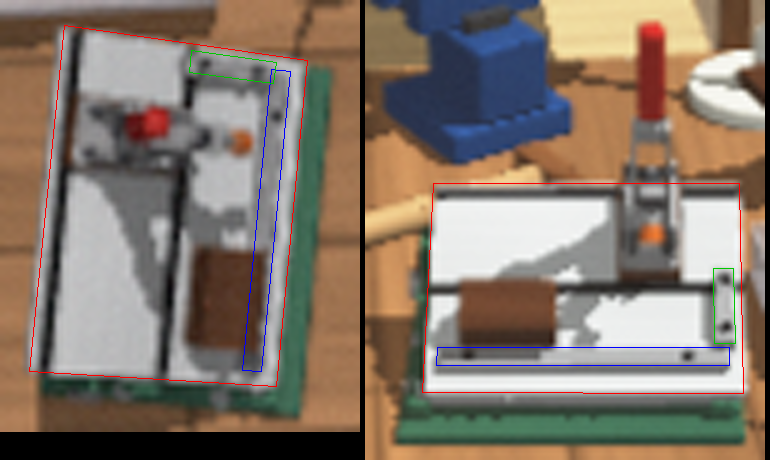

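Table fit: origin about (635,129,50), yaw -6.9°. The overlay matches within about 1 px. Next, the moves.

```bash
cat >> h.py <<'E'
TAB=(635.1,129.0,-0.1205); R_T,P_T=Tt(*TAB)
from scipy.spatial.transform import Rotation as Ro
def tw(v): return P_T+R_T@np.array(v,float)
def wt(p): return R_T.T@(np.array(p)-P_T)
def tool(yax,zax):
    z=np.array(zax)/np.linalg.norm(zax); y=np.array(yax)-z*np.dot(yax,z); y/=np.linalg.norm(y); return np.column_stack([np.cross(y,z),y,z])
def delta(p0,R0,p1,R1):
    rv=Ro.from_matrix(R1@R0.T).as_rotvec(); d=np.array(p1)-p0
    return (rv/(np.pi/2)).round(3), (d/250).round(3), 'rows>=%.1f rot, %.1f lin'%(np.degrees(np.linalg.norm(rv))/8.5,np.linalg.norm(d)/48)
E
python3 - <<'E'
from h import *
s=ctrl.read_state(); R0=np.array(s['tcp_rot']).reshape(3,3); p0=np.array(s['position']); print(R0.round(3).tolist(),s['finger_gap'])
ty,tx,n=R_T[:,1],R_T[:,0],R_T[:,2]
print('table R',R_T.round(4).tolist())
for sg in(1,-1):
    print(sg,delta(p0,R0,tw([-143,20,80]),tool(sg*ty,-n)))
b=np.radians(34.1); by=np.array([-np.sin(b),np.cos(b),0])
Rg=tool(ty,-n)
for sg in (1,-1):
    for sd in(1,-1):
        bx=np.array([np.cos(b),np.sin(b),0]); print('blank',sg,sd,delta(tw([-143,20,80]),tool(sd*ty,-n),[533.5,-371.4,120],tool(sg*by,[0,0,-1])))
# pad triangulation
uv={}
for n_ in('side','top'):
    im=cv2.imread(f'pics/{n_}0.png').astype(int); B,G,Rr=im[...,0],im[...,1],im[...,2]
    m=(Rr>170)&(Rr-B>110)&(Rr-G>70)&(G>60); c=proj(n_,tw([-45,22,80]))[0]; q=np.argwhere(m)[:,::-1]; q=q[np.linalg.norm(q-c,axis=1)<14]; uv[n_]=q.mean(0); print(n_,len(q),uv[n_],c)
A=[]
for n_ in uv:
    K,R,t=cal(n_); A.append(K@np.column_stack([R,t]))
X=cv2.triangulatePoints(A[0],A[1],uv['side'].reshape(2,1),uv['top'].reshape(2,1)); print('pad table',wt((X[:3]/X[3]).ravel()))
E
```

```text
[[-0.916, 0.4, -0.0], [0.4, 0.916, -0.0], [-0.0, -0.0, -1.0]] 88.26608094195473
table R [[0.9927, 0.1041, -0.0601], [-0.1202, 0.8597, -0.4964], [0.0, 0.5, 0.866]]
1 (array([ 0.323, -0.088,  0.181]), array([ 1.121, -1.43 , -0.438]), 'rows>=4.0 rot, 9.7 lin')
-1 (array([ 0.125,  0.459, -1.758]), array([ 1.121, -1.43 , -0.438]), 'rows>=19.3 rot, 9.7 lin')
blank 1 1 (array([-0.331, -0.08 ,  0.445]), array([ 0.172, -1.98 , -0.037]), 'rows>=5.9 rot, 10.4 lin')
blank 1 -1 (array([-0.101,  0.417, -1.5  ]), array([ 0.172, -1.98 , -0.037]), 'rows>=16.5 rot, 10.4 lin')
blank -1 1 (array([-0.101,  0.417, -1.5  ]), array([ 0.172, -1.98 , -0.037]), 'rows>=16.5 rot, 10.4 lin')
blank -1 -1 (array([-0.331, -0.08 ,  0.445]), array([ 0.172, -1.98 , -0.037]), 'rows>=5.9 rot, 10.4 lin')
side 9 [259. 176.] [258.42589114 183.07487506]
top 0 [nan nan] [219.53145091 190.00282335]
pad table [nan nan nan]<stdin>:16: RuntimeWarning: Mean of empty slice.
  ret = um.true_divide(
```

>>> step_arm(
  targets=[
    [0.04,-0.011,0.0226,0.112,-0.143,-0.044,1],
    [0.04,-0.011,0.0226,0.112,-0.143,-0.044,1],
    [0.04,-0.011,0.0226,0.112,-0.143,-0.044,1],
    [0.04,-0.011,0.0226,0.112,-0.143,-0.044,1],
    [0.04,-0.011,0.0226,0.112,-0.143,-0.044,1],
    [0.04,-0.011,0.0226,0.112,-0.143,-0.044,1],
    [0.04,-0.011,0.0226,0.112,-0.143,-0.044,1],
    [0.043,-0.011,0.0226,0.112,-0.143,-0.044,1],
  ],
)

```text
t: 2.5
position: [427.3, 204.4, 153.9]
tcp_rot: [[-0.992, 0.113, 0.06], [0.128, 0.867, 0.482], [0.002, 0.486, -0.874]]
contact_force: [1.0, 1.3, -0.7]
finger_gap: 88.3
finger_force: 0.0
```

>>> step_arm(
  targets=[
    [0,0,0,0.112,-0.143,-0.044,1],
    [0,0,0,0.112,-0.143,-0.044,1],
    [0,0,0,0,0,0,1],
    [0,0,0,0,0,0,1],
    [0,0,0,0,0,0,1],
    [0,0,0,0,0,0,1],
    [0,0,0,0,0,0,1],
    [0,0,0,0,0,0,1],
  ],
)

```text
t: 3.3
position: [482.1, 134.8, 131.9]
tcp_rot: [[-0.992, 0.115, 0.058], [0.128, 0.868, 0.48], [0.005, 0.483, -0.875]]
contact_force: [0.1, -0.7, 0.8]
finger_gap: 88.5
finger_force: 0.0
```

```bash
cat >> h.py <<'E'
def st():
    s=ctrl.read_state(); p=np.array(s['position']); R=np.array(s['tcp_rot']).reshape(3,3)
    print('t',round(s['t'],2),'world',p.round(1),'table',wt(p).round(1),'q',np.round(s['qpos']),'F',np.round(s['contact_force'],1),'gap',round(s['finger_gap'],1),round(s['finger_force'],1)); return p,R
E
python3 - <<'E'
from h import *
p,R=st(); print(delta(p,R,tw([-143,20,14]),tool(R_T[:,1],-R_T[:,2])))
E
```

```text
t 3.3 world [482.1 134.8 131.9] table [-152.6   30.    77.2] q [ -12.   20.  105.   33.   62. -113.] F [ 0.1 -0.7  0.8] gap 88.5 0.0
(array([ 0.012, -0.005,  0.005]), array([ 0.049,  0.087, -0.239]), 'rows>=0.1 rot, 1.3 lin')
```

>>> step_arm(
  targets=[
    [0.012,-0.005,0.005,0.033,-0.022,-0.015,1],
    [0,0,0,0.003,0.02,-0.04,1],
    [0,0,0,0.003,0.025,-0.05,1],
    [0,0,0,0.003,0.025,-0.05,1],
    [0,0,0,0.003,0.022,-0.046,1],
    [0,0,0,0.004,0.017,-0.038,1],
    [0,0,0,0,0,0,1],
    [0,0,0,0,0,0,-1],
  ],
)

```text
t: 4.1
position: [494.7, 156.1, 71.9]
tcp_rot: [[-0.993, 0.105, 0.061], [0.121, 0.859, 0.497], [0.0, 0.5, -0.866]]
contact_force: [-0.6, -0.2, -0.4]
finger_gap: 82.3
finger_force: 0.0
```

>>> step_arm(
  targets=[
    [0,0,0,0,0,0,-1],
    [0,0,0,0,0,0,-1],
    [0,0,0,0,0,0,-1],
    [0,0,0,0,0,0,-1],
    [0,0,0,0,0,0,-1],
    [0,0,0,0,0,0,-1],
    [0,0,0,0,0,0,-1],
    [0,0,0,0,0,0,-1],
  ],
)

```text
t: 4.9
position: [494.9, 157.0, 72.9]
tcp_rot: [[-0.993, 0.105, 0.061], [0.121, 0.858, 0.499], [-0.0, 0.503, -0.865]]
contact_force: [0.4, 5.8, 6.7]
finger_gap: 39.5
finger_force: 30.0
```

```bash
python3 - <<'E'
from h import *
p,R=st(); print((R_T.T@ctrl.read_state()['contact_force']).round(1)); print(delta(p,R,[553,-128,95],R))
E
```

```text
t 4.9 world [494.9 157.   72.9] table [-142.6   20.9   14.3] q [ -10.   28.  106.   38.   55. -118.] F [0.4 5.8 6.7] gap 39.5 30.0
[-0.3  8.4  2.9]
(array([0., 0., 0.]), array([ 0.233, -1.14 ,  0.088]), 'rows>=0.0 rot, 6.1 lin')
```

>>> step_arm(
  targets=[
    [0,0,0,-0.007,-0.06,0.104,-1],
    [0,0,0,-0.007,-0.06,0.104,-1],
    [-0.066,0.008,0,0.041,-0.17,0,-1],
    [-0.066,0.008,0,0.041,-0.17,0,-1],
    [-0.066,0.008,0,0.041,-0.17,0,-1],
    [-0.066,0.008,0,0.041,-0.17,0,-1],
    [-0.067,0.008,0,0.041,-0.17,0,-1],
    [0,0,0,0.041,-0.17,0,-1],
  ],
)

```text
t: 5.7
position: [553.1, -129.0, 124.1]
tcp_rot: [[-0.993, 0.119, 0.0], [0.119, 0.993, -0.003], [-0.001, -0.002, -1.0]]
contact_force: [0.1, 0.6, -1.0]
finger_gap: 39.9
finger_force: 30.0
```

```bash
python3 - <<'E'
from h import *
p,R=st(); print(delta(p,R,[553,-128,30],tool(R_T[:,1]*[1,1,0],[0,0,-1])))
E
```

```text
t 5.7 world [ 553.1 -129.   124.1] table [ -50.4 -193.3  197.2] q [ -25.   30.   87.   -0.   64. -108.] F [ 0.1  0.6 -1. ] gap 39.9 30.0
(array([ 0.002,  0.   , -0.001]), array([-0.   ,  0.004, -0.376]), 'rows>=0.0 rot, 2.0 lin')
```

>>> step_arm(
  targets=[
    [0,0,0,0,0,-0.14,-1],
    [0,0,0,0,0,-0.14,-1],
    [0,0,0,0,0,-0.096,-1],
    [0,0,0,0,0,0,-1],
    [0,0,0,0,0,0,0.4],
    [0,0,0,0,0,0,0.4],
    [0,0,0,0,0,0,0.4],
    [0,0,0,0,0,0,0.4],
  ],
)

```text
t: 6.5
position: [553.0, -129.1, 30.9]
tcp_rot: [[-0.993, 0.121, 0.002], [0.121, 0.993, -0.0], [-0.002, -0.0, -1.0]]
contact_force: [0.9, -0.4, 0.5]
finger_gap: 61.8
finger_force: 0.0
```

```bash
python3 - <<'E'
from h import *
p,R=st(); b=np.radians(34.1); bx=np.array([np.cos(b),np.sin(b),0]); by=np.array([-bx[1],bx[0],0])
# tool y=+table y => tool x=-table x ; blank x ~ table x, low end = -bx
c=np.array([533.5,-371.4,13])-35*bx; print(c.round(1)); print(delta(p,R,c,tool(by,[0,0,-1])))
E
```

```text
t 6.5 world [ 553.  -129.1   30.9] table [ -50.5 -240.   116.5] q [ -25.   37.   91.    0.   52. -108.] F [ 0.9 -0.4  0.5] gap 61.8 0.0
[ 504.5 -391.    13. ]
(array([-0.   ,  0.001,  0.456]), array([-0.194, -1.048, -0.071]), 'rows>=4.8 rot, 5.6 lin')
```

>>> step_arm(
  targets=[
    [0,0,0,0,0,0.18,0.4],
    [0,0,0,0,0,0.18,0.4],
    [0,0,-0.09,0.006,-0.149,0,1],
    [0,0,-0.09,0.006,-0.149,0,1],
    [0,0,-0.09,0.006,-0.149,0,1],
    [0,0,-0.09,0.006,-0.149,0,1],
    [0,0,-0.09,0.006,-0.149,0,1],
    [0,0,-0.09,0.006,-0.149,0,1],
  ],
)

```text
t: 7.3
position: [561.5, -354.0, 120.5]
tcp_rot: [[-0.56, 0.828, 0.001], [0.828, 0.56, -0.001], [-0.001, 0.001, -1.0]]
contact_force: [0.8, -0.2, 0.3]
finger_gap: 87.9
finger_force: 0.0
```

>>> step_arm(
  targets=[
    [0,0,-0.09,0,0,0,1],
    [0,0,-0.09,0,0,0,1],
    [0,0,-0.09,0,0,0,1],
    [0,0,-0.09,0,0,0,1],
    [0,0,-0.09,0,0,0,1],
    [0,0,-0.09,0,0,0,1],
    [0,0,-0.09,0,0,0,1],
    [0,0,-0.09,0,0,0,1],
  ],
)

```text
t: 8.1
position: [561.6, -352.5, 120.4]
tcp_rot: [[0.511, 0.86, 0.0], [0.86, -0.511, -0.001], [-0.001, 0.001, -1.0]]
contact_force: [0.0, -0.8, 0.4]
finger_gap: 88.1
finger_force: 0.0
```

>>> step_arm(
  targets=[
    [0,0,-0.09,0,0,0,1],
    [0,0,-0.09,0,0,0,1],
    [0,0,-0.09,0,0,0,1],
    [0,0,0,0,0,0,1],
    [0,0,0,0,0,0,1],
    [0,0,0,0,0,0,1],
    [0,0,0,0,0,0,1],
    [0,0,0,0,0,0,1],
  ],
)

```text
t: 8.9
position: [561.6, -352.5, 119.9]
tcp_rot: [[0.815, 0.579, -0.0], [0.579, -0.815, -0.001], [-0.001, 0.0, -1.0]]
contact_force: [0.7, 0.4, 0.0]
finger_gap: 88.0
finger_force: 0.0
```

```bash
python3 - <<'E'
from h import *
p,R=st(); b=np.radians(34.1); bx=np.array([np.cos(b),np.sin(b),0]); by=np.array([-bx[1],bx[0],0])
c=np.array([533.5,-371.4,13])+35*bx; print(delta(p,R,c,tool(-by,[0,0,-1])))
for n,(u,v,w,h) in dict(side=(180,190,150,150),top=(250,150,150,110)).items():
    im=vision.get_image(n); cv2.imwrite(f'pics/b_{n}.png',cv2.resize(im[v:v+h,u:u+w,::-1],(400,int(400*h/w)),interpolation=cv2.INTER_CUBIC))
a,b=cv2.imread('pics/b_side.png'),cv2.imread('pics/b_top.png'); cv2.imwrite('pics/b.png',np.hstack([a,cv2.copyMakeBorder(b,0,a.shape[0]-b.shape[0],0,0,0)]))
E
```

```text
t 8.9 world [ 561.6 -352.5  119.9] table [ -15.1 -386.6  304. ] q [-42.  41.  68.  -0.  71.  12.] F [0.7 0.4 0. ] gap 88.0 0.0
(array([ 0.   , -0.   , -0.014]), array([ 0.003,  0.003, -0.428]), 'rows>=0.2 rot, 2.2 lin')
```

View pics/b.png

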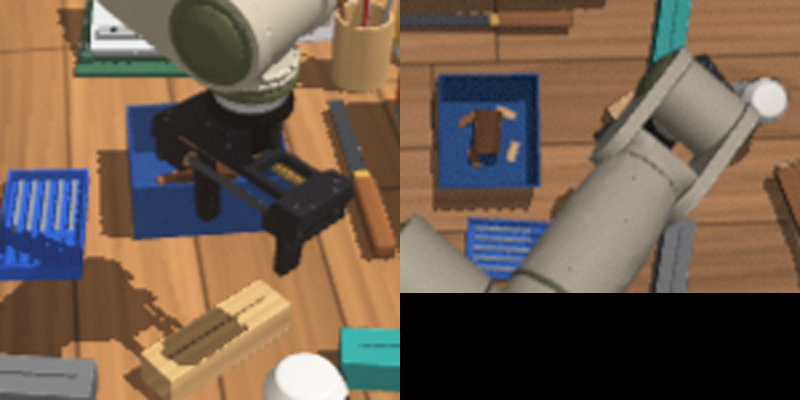

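The offcut lies in the bin at about (487,135) in the crop. The gripper straddles the far end of the pale blank in line with it, and the jar is clear. Descending to grasp.

>>> step_arm(
  targets=[
    [0,0,-0.014,0.003,0.003,-0.12,1],
    [0,0,0,0,0,-0.12,1],
    [0,0,0,0,0,-0.12,1],
    [0,0,0,0,0,-0.067,1],
    [0,0,0,0,0,0,1],
    [0,0,0,0,0,0,-1],
    [0,0,0,0,0,0,-1],
    [0,0,0,0,0,0,-1],
  ],
)

```text
t: 9.8
position: [562.9, -352.1, 14.6]
tcp_rot: [[0.828, 0.56, 0.001], [0.56, -0.828, -0.002], [-0.0, 0.003, -1.0]]
contact_force: [-0.2, 0.3, 0.6]
finger_gap: 66.5
finger_force: 0.0
```

>>> step_arm(
  targets=[
    [0,0,0,0,0,0,-1],
    [0,0,0,0,0,0,-1],
    [0,0,0,0,0,0,-1],
    [0,0,0,0,0,0,-1],
    [0,0,0,0,0,0.18,-1],
    [0,0,0,0,0,0.18,-1],
    [0,0,0,0,0,0.18,-1],
    [0,0,0,0,0,0,-1],
  ],
)

```text
t: 10.6
position: [564.1, -353.2, 154.9]
tcp_rot: [[0.828, 0.56, 0.008], [0.56, -0.828, -0.008], [0.002, 0.011, -1.0]]
contact_force: [0.2, -0.9, -2.9]
finger_gap: 44.8
finger_force: 30.0
```

```bash
sed -i 's/TAB=(635.1,129.0/TAB=(635.1,130.0/' h.py; python3 - <<'E'
from h import *
p,R=st(); Rg=tool(-R_T[:,1],-R_T[:,2])
print('to hover',delta(p,R,tw([-190,27,60]),Rg), tw([-190,27,60])); print('then',delta(tw([-190,27,60]),Rg,tw([-190,27,16]),Rg),'slide',delta(tw([-190,27,16]),Rg,tw([-115,27,16]),Rg))
for n in('side',):
    vision.get_image(n)
    for d in spotter.outline_of(n,'blank')[:4]:
        m=d['region']; print(d['score'],m.sum(),np.argwhere(m).mean(0)[::-1])
im=vision.get_image('side'); c=proj('side',p)[0].astype(int); print(c); cv2.imwrite('pics/c.png',cv2.resize(im[max(0,c[1]-60):c[1]+60,c[0]-80:c[0]+80,::-1],(640,480)))
E
```

```text
t 10.6 world [ 564.1 -353.2  154.9] table [ -12.4 -370.4  334.9] q [-42.  39.  65.  -0.  75.  14.] F [ 0.2 -0.9 -2.9] gap 44.8 30.0
to hover (array([ 0.337,  0.083, -0.444]), array([-0.474,  1.998, -0.158]), 'rows>=6.0 rot, 10.7 lin') [445.68229739 146.27030368 115.46152423]
then (array([0., 0., 0.]), array([ 0.011,  0.087, -0.152]), 'rows>=0.0 rot, 0.9 lin') slide (array([0., 0., 0.]), array([ 0.298, -0.036,  0.   ]), 'rows>=0.0 rot, 1.6 lin')
0.96 1518 [339.16007905 325.16073781]
0.61 1180 [255.00084746 277.83559322]
0.61 1502 [183.49267643 334.24034621]
[272 269]
```

View pics/c.png

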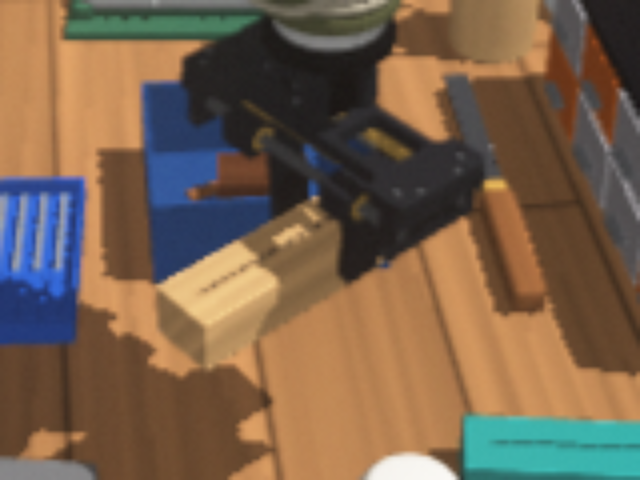

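>>> step_arm(
  targets=[
    [0,0,0,0,0.03,0.15,-1],
    [0,0,0.09,-0.04,0.16,0.06,-1],
    [0,0,0.09,-0.04,0.16,0,-1],
    [0,0,0.09,-0.04,0.16,0,-1],
    [0,0,0.09,-0.04,0.16,0,-1],
    [0,0,0.09,-0.04,0.16,0,-1],
    [0,0,0.09,-0.04,0.16,0,-1],
    [0,0,0.09,-0.04,0.16,0,-1],
  ],
)

```text
t: 11.55
position: [490.9, -62.4, 198.7]
tcp_rot: [[-0.019, 1.0, -0.003], [1.0, 0.019, 0.001], [0.001, -0.003, -1.0]]
contact_force: [1.1, 0.1, -2.1]
finger_gap: 44.7
finger_force: 30.0
```

>>> step_arm(
  targets=[
    [0,0,0.09,-0.04,0.16,0,-1],
    [0,0,0.09,-0.04,0.16,0,-1],
    [0,0,0.09,-0.04,0.16,0,-1],
    [0,0,0.09,-0.04,0.16,0,-1],
    [0,0,0.09,-0.04,0.16,0,-1],
    [0,0,0.09,0,0,0,-1],
    [0,0,0.09,0,0,0,-1],
    [0,0,0.09,0,0,0,-1],
  ],
)

```text
t: 12.35
position: [441.3, 136.1, 198.7]
tcp_rot: [[-0.913, 0.408, -0.003], [0.408, 0.913, -0.0], [0.003, -0.002, -1.0]]
contact_force: [1.3, -0.0, -1.5]
finger_gap: 44.8
finger_force: 30.0
```

```bash
python3 - <<'E'
from h import *
p,R=st(); Rg=tool(R_T[:,1],-R_T[:,2]); Rd=tool(R_T[:,1]*[1,1,0],[0,0,-1])
print('to upright',delta(p,R,p,Rd)); print('tilt+hover',delta(p,Rd,tw([-190,27,60]),Rg))
E
```

```text
t 12.35 world [441.3 136.1 198.7] table [-193.1   59.4  137.4] q [  3.  12. 100.  -0.  68. -63.] F [ 1.3 -0.  -1.5] gap 44.8 30.0
to upright (array([ 0.   , -0.002,  0.191]), array([0., 0., 0.]), 'rows>=2.0 rot, 0.0 lin')
tilt+hover (array([ 0.331, -0.04 ,  0.   ]), array([ 0.017,  0.041, -0.333]), 'rows>=3.5 rot, 1.8 lin')
```

>>> step_arm(
  targets=[
    [0,0,0.064,0,0,0,-1],
    [0,0,0.064,0,0,0,-1],
    [0,0,0.063,0,0,0,-1],
    [0.083,-0.01,0,0.004,0.01,-0.083,-1],
    [0.083,-0.01,0,0.004,0.01,-0.083,-1],
    [0.083,-0.01,0,0.004,0.01,-0.083,-1],
    [0.082,-0.01,0,0.005,0.01,-0.084,-1],
    [0,0,0,0,0,0,-1],
  ],
)

```text
t: 13.15
position: [444.3, 144.8, 113.5]
tcp_rot: [[-0.992, 0.118, 0.054], [0.129, 0.857, 0.499], [0.012, 0.502, -0.865]]
contact_force: [0.3, -1.0, -1.6]
finger_gap: 44.7
finger_force: 30.0
```

```bash
python3 - <<'E'
from h import *
p,R=st(); Rg=tool(R_T[:,1],-R_T[:,2])
print(delta(p,R,tw([-190,27,19]),Rg))
im={n:vision.get_image(n) for n in('side','top')}
S=[]
for n,(u,v,w,h,k) in dict(top=(160,160,74,84,5),side=(180,120,105,105,4)).items():
    S.append(cv2.resize(im[n][v:v+h,u:u+w,::-1],None,fx=k,fy=k,interpolation=cv2.INTER_CUBIC))
cv2.imwrite('pics/d.png',np.hstack(S))
E
```

```text
t 13.15 world [444.3 144.8 113.5] table [-191.2   24.6   59.1] q [ -13.   19.  112.   36.   59. -117.] F [ 0.3 -1.  -1.6] gap 44.7 30.0
(array([-0.002, -0.008,  0.006]), array([ 0.015,  0.087, -0.134]), 'rows>=0.1 rot, 0.8 lin')
```

View pics/d.png

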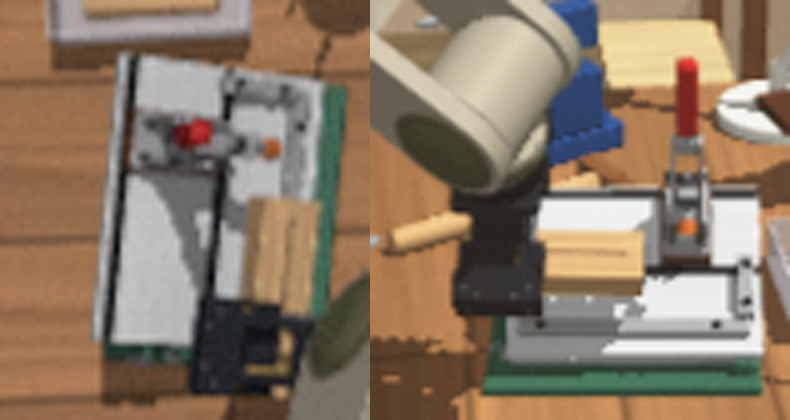

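>>> step_arm(
  targets=[
    [-0.002,-0.008,0.006,0.005,0.029,-0.045,-1],
    [0,0,0,0.005,0.029,-0.045,-1],
    [0,0,0,0.005,0.029,-0.044,-1],
    [0,0,0,0,0,0,-1],
    [0,0,0,0.073,-0.009,0,-1],
    [0,0,0,0.073,-0.009,0,-1],
    [0,0,0,0.073,-0.009,0,-1],
    [0,0,0,0.073,-0.009,0,-1],
  ],
)

```text
t: 14.05
position: [524.3, 158.5, 84.6]
tcp_rot: [[-0.993, 0.095, 0.067], [0.116, 0.862, 0.494], [-0.011, 0.498, -0.867]]
contact_force: [0.9, -0.6, -2.2]
finger_gap: 44.9
finger_force: 30.0
```

>>> step_arm(
  targets=[
    [0,0,0,0,0,0,-1],
    [0,0,0,0,0,0,-1],
    [0,0,0,0,0,0,-1],
    [0,0,0,0,0,0,-1],
    [0,0,0,0,0,0,-1],
    [0,0,0,0,0,0,-1],
    [0,0,0,0,0,0,-1],
    [0,0,0,0,0,0,-1],
  ],
)

```text
t: 14.85
position: [523.3, 158.6, 83.9]
tcp_rot: [[-0.993, 0.096, 0.067], [0.116, 0.861, 0.495], [-0.01, 0.499, -0.867]]
contact_force: [0.2, 0.4, -2.0]
finger_gap: 44.7
finger_force: 30.0
```

```bash
cat >> h.py <<'E'
def Ft(): print('F table',(R_T.T@np.array(ctrl.read_state()['contact_force'])).round(1))
E
python3 - <<'E'
from h import *
p,R=st();Ft(); Rg=tool(R_T[:,1],-R_T[:,2]); print(delta(p,R,tw([-115,27,14]),Rg))
print('1mm: tx',R_T[:,0]/250,'ty',R_T[:,1]/250,'n',R_T[:,2]/250)
E
```

```text
t 14.85 world [523.3 158.6  83.9] table [-114.4   29.9   21.9] q [  -9.   29.  101.   37.   57. -115.] F [ 0.2  0.4 -2. ] gap 44.7 30.0
F table [ 0.1 -0.6 -1.9]
(array([ 0.001,  0.006, -0.003]), array([-0.002,  0.006, -0.033]), 'rows>=0.1 rot, 0.2 lin')
1mm: tx [ 0.00397099 -0.00048083  0.        ] ty [0.00041641 0.00343898 0.002     ] n [-0.00024042 -0.0019855   0.0034641 ]
```

>>> step_arm(
  targets=[
    [0.001,0.006,-0.003,0,0,0,-1],
    [0,0,0,0.0002,0.002,-0.0035,-1],
    [0,0,0,0.0002,0.002,-0.0035,-1],
    [0,0,0,0.0002,0.002,-0.0035,-1],
    [0,0,0,0.0002,0.002,-0.0035,-1],
    [0,0,0,0.0002,0.002,-0.0035,-1],
    [0,0,0,0.0002,0.002,-0.0035,-1],
    [0,0,0,0,0,0,-1],
  ],
)

```text
t: 15.65
position: [523.6, 161.6, 78.5]
tcp_rot: [[-0.993, 0.104, 0.061], [0.121, 0.86, 0.496], [-0.001, 0.499, -0.866]]
contact_force: [0.1, -0.2, -2.0]
finger_gap: 44.5
finger_force: 30.0
```

```bash
python3 - <<'E'
from h import *
p,R=st();Ft(); print(delta(p,R,p,tool(R_T[:,1],-R_T[:,2])))
E
```

```text
t 15.65 world [523.6 161.6  78.5] table [-114.5   29.8   15.7] q [  -9.   30.  100.   37.   57. -115.] F [ 0.1 -0.2 -2. ] gap 44.5 30.0
F table [ 0.1 -1.2 -1.6]
(array([0.001, 0.   , 0.   ]), array([0., 0., 0.]), 'rows>=0.0 rot, 0.0 lin')
```

>>> step_arm(
  targets=[
    [0,0,0,0.0001,0.001,-0.0017,-1],
    [0,0,0,0.0001,0.001,-0.0017,-1],
    [0,0,0,0.0001,0.001,-0.0017,-1],
    [0,0,0,0.0001,0.001,-0.0017,-1],
    [0,0,0,0.0001,0.001,-0.0017,-1],
    [0,0,0,0.0001,0.001,-0.0017,-1],
    [0,0,0,0,0,0,-1],
    [0,0,0,0,0,0,-1],
  ],
)

```text
t: 16.45
position: [523.8, 162.8, 76.4]
tcp_rot: [[-0.993, 0.104, 0.061], [0.121, 0.86, 0.496], [-0.001, 0.499, -0.866]]
contact_force: [-3.2, -5.1, 3.5]
finger_gap: 44.6
finger_force: 30.0
```

```bash
python3 - <<'E'
from h import *
p,R=st();Ft()
E
```

```text
t 16.45 world [523.8 162.8  76.4] table [-114.4   29.9   13.3] q [  -9.   30.  101.   37.   56. -115.] F [-3.2 -5.1  3.5] gap 44.6 30.0
F table [-2.5 -3.   5.8]
```

>>> step_arm(
  targets=[
    [0,0,0,-0.0004,-0.0034,-0.002,-1],
    [0,0,0,-0.0004,-0.0034,-0.002,-1],
    [0,0,0,-0.0004,-0.0034,-0.002,-1],
    [0,0,0,-0.0004,-0.0034,-0.002,-1],
    [0,0,0,-0.0004,-0.0034,-0.002,-1],
    [0,0,0,-0.0004,-0.0034,-0.002,-1],
    [0,0,0,-0.0004,-0.0034,-0.002,-1],
    [0,0,0,0,0,0,-1],
  ],
)

```text
t: 17.25
position: [523.6, 157.1, 73.1]
tcp_rot: [[-0.993, 0.104, 0.063], [0.121, 0.86, 0.496], [-0.002, 0.5, -0.866]]
contact_force: [-0.5, -1.1, 5.2]
finger_gap: 44.7
finger_force: 30.0
```

```bash
python3 - <<'E'
from h import *
p,R=st();Ft()
E
```

```text
t 17.25 world [523.6 157.1  73.1] table [-113.9   23.3   13.2] q [  -9.   31.  101.   37.   56. -116.] F [-0.5 -1.1  5.2] gap 44.7 30.0
F table [-0.4  1.6  5.1]
```

Just touching the ledge. A little more downhill, then +x to the stop.

>>> step_arm(
  targets=[
    [0,0,0,-0.0004,-0.0034,-0.002,-1],
    [0,0,0,0,0,0,-1],
    [0,0,0,0.004,-0.0005,0,-1],
    [0,0,0,0.004,-0.0005,0,-1],
    [0,0,0,0.004,-0.0005,0,-1],
    [0,0,0,0.002,-0.0002,0,-1],
    [0,0,0,0,0,0,-1],
    [0,0,0,0,0,0,-1],
  ],
)

```text
t: 18.05
position: [523.9, 156.7, 72.9]
tcp_rot: [[-0.993, 0.103, 0.054], [0.116, 0.859, 0.498], [0.004, 0.501, -0.865]]
contact_force: [-21.7, -4.9, 20.7]
finger_gap: 44.4
finger_force: 30.0
```

```bash
python3 - <<'E'
from h import *
p,R=st();Ft(); print(np.array(ctrl.read_state()['torque']).round(2))
E
```

```text
t 18.05 world [523.9 156.7  72.9] table [-113.6   22.8   13.2] q [  -9.   31.  100.   37.   57. -115.] F [-21.7  -4.9  20.7] gap 44.4 30.0
F table [-21.    3.9  21.6]
[0.74 2.37 1.71]
```

>>> step_arm(
  targets=[
    [0,0,0,-0.004,0.0005,0,-1],
    [0,0,0,-0.004,0.0005,0,-1],
    [0,0,0,-0.002,0.0002,0,-1],
    [0,0,0,0,0,0,-1],
    [0,0,0,0,0,0,0.4],
    [0,0,0,0,0,0,0.4],
    [0,0,0,0,0,0,0.4],
    [0,0,0,0,0,0,0.4],
  ],
)

```text
t: 18.85
position: [524.0, 156.0, 71.9]
tcp_rot: [[-0.993, 0.105, 0.061], [0.121, 0.86, 0.496], [-0.001, 0.499, -0.866]]
contact_force: [-0.3, -0.6, 0.0]
finger_gap: 61.6
finger_force: 0.0
```

>>> step_arm(
  targets=[
    [0,0,0,-0.002,-0.02,0.035,0.4],
    [0,0,0,-0.004,-0.04,0.07,0.4],
    [0,0,0,-0.006,-0.06,0.11,0.4],
    [0,0,0,-0.1,-0.06,0.11,0.4],
    [0,0,0,-0.18,0,0,0.4],
    [0,0,0,-0.18,0,0,0.4],
    [0,0,0,-0.18,0,0,0.4],
    [0,0,0,0,0,0,-1],
  ],
)

```text
t: 19.65
position: [356.7, 111.9, 153.2]
tcp_rot: [[-0.993, 0.106, 0.059], [0.121, 0.86, 0.496], [0.002, 0.5, -0.866]]
contact_force: [1.3, -1.0, -0.1]
finger_gap: 56.1
finger_force: 0.0
```

```bash
python3 - <<'E'
from h import *
p,R=st()
S=[];M={}
for n,(u,v,w,h,k) in dict(top=(174,166,60,72,6),side=(202,130,80,92,5)).items():
    im=vision.get_image(n); cv2.imwrite(f'pics/e_{n}.png',im[:,:,::-1])
    S.append(cv2.resize(im[v:v+h,u:u+w,::-1],None,fx=k,fy=k,interpolation=cv2.INTER_CUBIC))
    uv=proj(n,tw([-75,22,17]))[0]; c=[(np.linalg.norm(np.argwhere(d['region']).mean(0)[::-1]-uv),i,d) for i,d in enumerate(spotter.outline_of(n,'blank'))]
    if c: e=min(c)[2]; M[n]=e['region'].astype(float); print(n,min(c)[0],e['score'],M[n].sum())
    q=tw([[0]*3][0]) 
f=lambda x: box(tw([x[0],x[1],17.5]),R_T@Rz(np.radians(x[2])),[150,45,35])
for names in(list(M),)+tuple([k] for k in M): print(names,fit({k:M[k] for k in names},f,[-78,24,0],[5,5,5]))
H=max(c.shape[0] for c in S); cv2.imwrite('pics/e.png',np.hstack([cv2.copyMakeBorder(c,0,H-c.shape[0],0,5,0) for c in S]))
E
```

```text
t 19.65 world [356.7 111.9 153.2] table [-274.2    7.1  115.1] q [ -22.    4.  123.   32.   65. -122.] F [ 1.3 -1.  -0.1] gap 56.1 0.0
top 1.1813121964678344 0.84 519.0
side 1.622773137856876 0.8 680.0
['top', 'side'] (array([-78.87255658,  25.02473422,   1.51341735]), np.float64(155.8125))
['top'] (array([-76.62254434,  22.46480553,   0.7088698 ]), np.float64(61.5))
['side'] (array([-78.88122049,  27.67053047,   1.13893709]), np.float64(49.8125))
```

View pics/e.png

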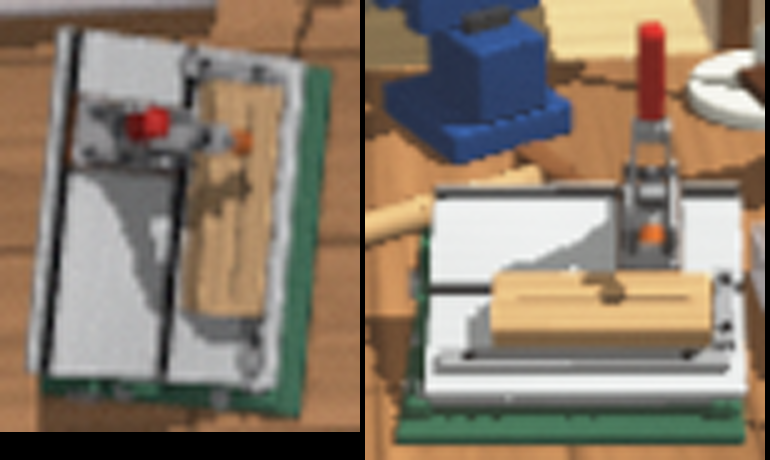

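The blank lies in the nest, with its end at side crop (711,310) by the stop at 713 and its long side at the ledge line. I nudge it with shut fingers, first on the end and then on the uphill side, to make sure it is snug.

```bash
python3 - <<'E'
from h import *
p,R=st(); Rg=tool(R_T[:,1],-R_T[:,2])
print(delta(p,R,tw([-178,22,17]),Rg)); print('then to -160',delta(tw([-178,22,17]),Rg,tw([-162,22,17]),Rg))
E
```

```text
t 19.85 world [362.1 110.6 153.8] table [-268.6    6.9  116. ] q [ -22.    4.  123.   32.   65. -122.] F [ 0.9 -0.2 -0.8] gap 39.7 0.0
(array([0.001, 0.002, 0.001]), array([ 0.39 ,  0.205, -0.313]), 'rows>=0.0 rot, 2.8 lin')
then to -160 (array([0., 0., 0.]), array([ 0.064, -0.008,  0.   ]), 'rows>=0.0 rot, 0.3 lin')
```

>>> step_arm(
  targets=[
    [0.001,0.002,0.001,0.098,0.051,-0.078,-1],
    [0,0,0,0.098,0.051,-0.078,-1],
    [0,0,0,0.097,0.051,-0.078,-1],
    [0,0,0,0.097,0.051,-0.078,-1],
    [0,0,0,0,0,0,-1],
    [0,0,0,0,0,0,-1],
    [0,0,0,0,0,0,-1],
    [0,0,0,0,0,0,-1],
  ],
)

```text
t: 20.65
position: [458.6, 161.8, 76.0]
tcp_rot: [[-0.993, 0.104, 0.059], [0.12, 0.859, 0.497], [0.001, 0.5, -0.866]]
contact_force: [-0.1, -0.3, 0.3]
finger_gap: 0.6
finger_force: 0.0
```

>>> step_arm(
  targets=[
    [0,0,0,0.008,-0.001,0,-1],
    [0,0,0,0.008,-0.001,0,-1],
    [0,0,0,0.008,-0.001,0,-1],
    [0,0,0,0.008,-0.001,0,-1],
    [0,0,0,0.008,-0.001,0,-1],
    [0,0,0,0.008,-0.001,0,-1],
    [0,0,0,0,0,0,-1],
    [0,0,0,0,0,0,-1],
  ],
)

```text
t: 21.45
position: [470.5, 160.6, 75.3]
tcp_rot: [[-0.993, 0.105, 0.058], [0.119, 0.859, 0.497], [0.003, 0.5, -0.866]]
contact_force: [0.7, -0.6, 0.6]
finger_gap: 0.7
finger_force: 0.0
```

```bash
python3 - <<'E'
from h import *
st();Ft()
E
```

```text
t 21.45 world [470.5 160.6  75.3] table [-167.1   21.8   16.6] q [ -10.   25.  109.   38.   54. -119.] F [ 0.7 -0.6  0.6] gap 0.7 0.0
F table [ 0.7 -0.1  0.8]
```

Keep going about 1 mm per row towards contact (expected near x = -161).

>>> step_arm(
  targets=[
    [0,0,0,0.004,-0.0005,0,-1],
    [0,0,0,0.004,-0.0005,0,-1],
    [0,0,0,0.004,-0.0005,0,-1],
    [0,0,0,0.004,-0.0005,0,-1],
    [0,0,0,0.004,-0.0005,0,-1],
    [0,0,0,0.004,-0.0005,0,-1],
    [0,0,0,0,0,0,-1],
    [0,0,0,0,0,0,-1],
  ],
)

```text
t: 22.25
position: [476.1, 160.0, 75.3]
tcp_rot: [[-0.993, 0.105, 0.057], [0.119, 0.859, 0.497], [0.003, 0.501, -0.866]]
contact_force: [-4.6, -0.4, 1.1]
finger_gap: 0.7
finger_force: 2.2
```

```bash
python3 - <<'E'
from h import *
st();Ft()
E
```

```text
t 22.25 world [476.1 160.   75.3] table [-161.4   21.8   16.6] q [ -10.   26.  108.   38.   54. -118.] F [-4.6 -0.4  1.1] gap 0.7 2.2
F table [-4.5 -0.3  1.5]
```

>>> step_arm(
  targets=[
    [0,0,0,0.003,-0.0004,0,-1],
    [0,0,0,0.003,-0.0004,0,-1],
    [0,0,0,0,0,0,-1],
    [0,0,0,0,0,0,-1],
    [0,0,0,0,0,0,-1],
    [0,0,0,0,0,0,-1],
    [0,0,0,0,0,0,-1],
    [0,0,0,0,0,0,-1],
  ],
)

```text
t: 23.05
position: [478.0, 159.7, 75.3]
tcp_rot: [[-0.993, 0.105, 0.058], [0.119, 0.859, 0.497], [0.003, 0.5, -0.866]]
contact_force: [-2.5, 0.4, -0.1]
finger_gap: 0.6
finger_force: 1.4
```

```bash
python3 - <<'E'
from h import *
p,R=st();Ft(); Rg=tool(R_T[:,1],-R_T[:,2])
a,b,c,d=tw([-170,22,17]),tw([-170,22,65]),tw([-105,75,65]),tw([-105,75,22])
print(delta(p,R,a,Rg));print(delta(a,Rg,b,Rg));print(delta(b,Rg,c,Rg));print(delta(c,Rg,d,Rg))
E
```

```text
t 23.05 world [478.  159.7  75.3] table [-159.6   21.9   16.6] q [ -10.   26.  108.   38.   54. -118.] F [-2.5  0.4 -0.1] gap 0.6 1.4
F table [-2.5  0.1 -0.1]
(array([-0.001, -0.002, -0.001]), array([-0.041,  0.005,  0.002]), 'rows>=0.0 rot, 0.2 lin')
(array([0., 0., 0.]), array([-0.012, -0.095,  0.166]), 'rows>=0.0 rot, 1.0 lin')
(array([0., 0., 0.]), array([0.28 , 0.151, 0.106]), 'rows>=0.0 rot, 1.7 lin')
(array([0., 0., 0.]), array([ 0.01 ,  0.085, -0.149]), 'rows>=0.0 rot, 0.9 lin')
```

>>> step_arm(
  targets=[
    [0,0,0,0.004,-0.0005,0,-1],
    [0,0,0,0.004,-0.0005,0,-1],
    [0,0,0,0.004,-0.0005,0,-1],
    [0,0,0,0,0,0,-1],
    [0,0,0,0,0,0,-1],
    [0,0,0,0,0,0,-1],
    [0,0,0,0,0,0,-1],
    [0,0,0,0,0,0,-1],
  ],
)

```text
t: 23.85
position: [478.1, 159.8, 75.3]
tcp_rot: [[-0.993, 0.104, 0.05], [0.115, 0.859, 0.499], [0.009, 0.501, -0.865]]
contact_force: [-22.0, -6.7, 14.9]
finger_gap: 0.5
finger_force: 10.4
```

```bash
python3 - <<'E'
from h import *
p,R=st();Ft()
E
```

```text
t 23.85 world [478.1 159.8  75.3] table [-159.5   21.9   16.5] q [ -10.   26.  108.   38.   55. -118.] F [-22.   -6.7  14.9] gap 0.5 10.4
F table [-21.   -0.6  17.6]
```

>>> step_arm(
  targets=[
    [0,0,0,-0.03,0.004,0,-1],
    [0,0,0,-0.024,0.003,0,-1],
    [0,0,0,-0.006,-0.048,0.083,-1],
    [0,0,0,-0.006,-0.048,0.083,-1],
    [0,0,0,0.14,0.076,0.053,-1],
    [0,0,0,0.14,0.076,0.053,-1],
    [0,0,0,0,0,0,-1],
    [0,0,0,0,0,0,-1],
  ],
)

```text
t: 24.65
position: [534.5, 175.1, 143.1]
tcp_rot: [[-0.993, 0.104, 0.058], [0.119, 0.86, 0.497], [0.002, 0.5, -0.866]]
contact_force: [-1.0, 0.0, 0.5]
finger_gap: 0.5
finger_force: 0.0
```

```bash
python3 - <<'E'
from h import *
p,R=st();Ft(); Rg=tool(R_T[:,1],-R_T[:,2])
d=tw([-105,75,20]); print(delta(p,R,d,Rg))
E
```

```text
t 24.65 world [534.5 175.1 143.1] table [-105.3   74.9   64.2] q [  -7.   26.   96.   34.   64. -107.] F [-1.   0.   0.5] gap 0.5 0.0
F table [-1.   0.2  0.5]
(array([-0.   , -0.001, -0.001]), array([ 0.012,  0.088, -0.153]), 'rows>=0.0 rot, 0.9 lin')
```

>>> step_arm(
  targets=[
    [0,0,0,0.006,0.044,-0.077,-1],
    [0,0,0,0.006,0.044,-0.076,-1],
    [0,0,0,0,0,0,-1],
    [0,0,0,-0.0008,-0.0068,-0.004,-1],
    [0,0,0,-0.0008,-0.0068,-0.004,-1],
    [0,0,0,-0.0008,-0.0068,-0.004,-1],
    [0,0,0,-0.0008,-0.0068,-0.004,-1],
    [0,0,0,0,0,0,-1],
  ],
)

```text
t: 25.45
position: [536.8, 189.8, 101.2]
tcp_rot: [[-0.993, 0.105, 0.058], [0.12, 0.859, 0.497], [0.002, 0.5, -0.866]]
contact_force: [-0.3, -0.6, -0.4]
finger_gap: 0.5
finger_force: 0.0
```

>>> step_arm(
  targets=[
    [0,0,0,-0.0004,-0.0034,-0.002,-1],
    [0,0,0,-0.0004,-0.0034,-0.002,-1],
    [0,0,0,-0.0004,-0.0034,-0.002,-1],
    [0,0,0,-0.0004,-0.0034,-0.002,-1],
    [0,0,0,-0.0004,-0.0034,-0.002,-1],
    [0,0,0,0,0,0,-1],
    [0,0,0,0,0,0,-1],
    [0,0,0,0,0,0,-1],
  ],
)

```text
t: 26.25
position: [536.2, 186.0, 98.6]
tcp_rot: [[-0.993, 0.105, 0.058], [0.119, 0.859, 0.497], [0.002, 0.5, -0.866]]
contact_force: [-0.4, -1.1, 0.9]
finger_gap: 0.3
finger_force: 0.0
```

```bash
python3 - <<'E'
from h import *
p,R=st();Ft()
E
```

```text
t 26.25 world [536.2 186.   98.6] table [-104.9   62.2   20.2] q [  -6.   30.   97.   36.   58. -110.] F [-0.4 -1.1  0.9] gap 0.3 0.0
F table [-0.2 -0.5  1.4]
```

>>> step_arm(
  targets=[
    [0,0,0,-0.0004,-0.0034,-0.002,-1],
    [0,0,0,-0.0004,-0.0034,-0.002,-1],
    [0,0,0,-0.0004,-0.0034,-0.002,-1],
    [0,0,0,0,0,0,-1],
    [0,0,0,0,0,0,-1],
    [0,0,0,0,0,0,-1],
    [0,0,0,0,0,0,-1],
    [0,0,0,0,0,0,-1],
  ],
)

```text
t: 27.05
position: [536.0, 183.9, 97.6]
tcp_rot: [[-0.993, 0.104, 0.058], [0.119, 0.859, 0.498], [0.002, 0.501, -0.865]]
contact_force: [-0.3, 4.6, 5.2]
finger_gap: 0.3
finger_force: 3.2
```

```bash
python3 - <<'E'
from h import *
p,R=st();Ft()
E
```

```text
t 27.05 world [536.  183.9  97.6] table [-104.9   59.8   20.5] q [  -6.   30.   97.   36.   58. -110.] F [-0.3  4.6  5.2] gap 0.3 3.2
F table [-0.8  6.5  2.3]
```

>>> step_arm(
  targets=[
    [0,0,0,-0.0004,-0.0034,-0.002,-1],
    [0,0,0,-0.0002,-0.0017,-0.001,-1],
    [0,0,0,0,0,0,-1],
    [0,0,0,0,0,0,-1],
    [0,0,0,0,0,0,-1],
    [0,0,0,0,0,0,-1],
    [0,0,0,0,0,0,-1],
    [0,0,0,0,0,0,-1],
  ],
)

```text
t: 27.85
position: [535.9, 183.4, 97.8]
tcp_rot: [[-0.993, 0.103, 0.058], [0.119, 0.858, 0.5], [0.002, 0.503, -0.864]]
contact_force: [-1.7, 8.6, 11.6]
finger_gap: 0.3
finger_force: 6.5
```

```bash
python3 - <<'E'
from h import *
p,R=st();Ft(); Rg=tool(R_T[:,1],-R_T[:,2])
el=np.radians(-65); zt=R_T@np.array([0,np.cos(el),np.sin(el)])
def hp(a,L,off):  # elevation a, point at L along handle, offset off to the opening-side normal (downhill when upright)
    return tw([-45,112+L*np.cos(a)-off*np.sin(a),56+L*np.sin(a)+off*np.cos(a)])
for sg in(1,-1):
    R1=tool(sg*R_T[:,0],zt); print(sg,delta(p,R,p,R1))
print('lift',delta(p,R,tw([-120,62,150]),Rg), 'start push pose',wt(hp(1.28,108,30)),hp(1.28,108,30))
# handle angle fit from red blob
for n in('side','top'):
    im=cv2.imread(f'pics/e_{n}.png').astype(int); m=(im[...,2]>120)&(im[...,2]-im[...,1]>90)&(im[...,2]-im[...,0]>90)
    q=np.argwhere(m)[:,::-1]; c=proj(n,hp(1.3,90,0))[0]; q=q[np.linalg.norm(q-c,axis=1)<16]; print(n,len(q),q.mean(0),q.min(0),q.max(0))
    for a in(1.2,1.3,1.4): print(a,proj(n,np.array([hp(a,L,0) for L in(53,92,131)])).round(1).tolist())
E
```

```text
t 27.85 world [535.9 183.4  97.8] table [-104.9   59.5   20.8] q [  -6.   30.   97.   36.   58. -110.] F [-1.7  8.6 11.6] gap 0.3 6.5
F table [-2.7 13.   5.9]
1 (array([ 0.295,  0.65 , -0.742]), array([0., 0., 0.]), 'rows>=10.9 rot, 0.0 lin')
-1 (array([ 0.134, -0.703,  0.74 ]), array([0., 0., 0.]), 'rows>=10.9 rot, 0.0 lin')
lift (array([-0.002, -0.001, -0.001]), array([-0.09 , -0.241,  0.452]), 'rows>=0.0 rot, 2.7 lin') start push pose [-45.         114.22476683 168.0671692 ] [592.2159719  150.1893943  252.66282149]
side 28 [259.78571429 138.32142857] [257 134] [261 149]
1.2 [[258.4, 151.3], [258.5, 141.6], [258.5, 131.5]]
1.3 [[258.4, 152.3], [258.5, 143.2], [258.6, 133.8]]
1.4 [[258.4, 153.4], [258.5, 145.1], [258.6, 136.4]]
top 14 [199.5        185.71428571] [198 184] [201 187]
1.2 [[194.2, 186.5], [194.0, 185.9], [193.8, 185.2]]
1.3 [[195.7, 186.7], [196.7, 186.2], [197.8, 185.6]]
1.4 [[197.2, 186.9], [199.3, 186.5], [201.6, 186.0]]
```

The blank is solid against both stops (13 N on the ledge, 21 N on the stop). Now retreat and rotate for the handle.

>>> step_arm(
  targets=[
    [0,0,0,0.0025,0.02,0.012,-1],
    [0,0,0,-0.009,-0.075,0.13,-1],
    [0,0,0,-0.009,-0.075,0.13,-1],
    [0,0,0,-0.009,-0.075,0.13,-1],
    [0,0,0,-0.009,-0.075,0.13,-1],
    [0,0,0,-0.13,0.015,0,-1],
    [0,0,0,-0.13,0.015,0,-1],
    [0,0,0,0,0,0,-1],
  ],
)

```text
t: 28.65
position: [459.8, 120.0, 229.2]
tcp_rot: [[-0.993, 0.105, 0.056], [0.119, 0.86, 0.497], [0.004, 0.5, -0.866]]
contact_force: [-0.1, 0.1, -0.1]
finger_gap: 0.5
finger_force: 0.0
```

```bash
cat >> h.py <<'E'
el=np.radians(-65); ZT=R_T@np.array([0,np.cos(el),np.sin(el)]); RP=tool(R_T[:,0],ZT)
def hp(a,L,off): return tw([-45,112+L*np.cos(a)-off*np.sin(a),56+L*np.sin(a)+off*np.cos(a)])
def touch(a): return 8+9*abs(.906*np.sin(a)-.423*np.cos(a))
E
python3 - <<'E'
from h import *
p,R=st(); R1=tool(R_T[:,0],-R_T[:,2])
print('spin',delta(p,R,p,R1),'tilt',delta(p,R1,p,RP)); print('both',delta(p,R,p,RP),'to start',delta(p,R,tw([-45,80,172]),RP))
E
```

```text
t 28.65 world [459.8 120.  229.2] table [-172.8   62.7  170.7] q [ -16.   10.  102.   31.   75. -109.] F [-0.1  0.1 -0.1] gap 0.5 0.0
spin (array([ 0.058,  0.495, -0.866]), array([0., 0., 0.]), 'rows>=10.6 rot, 0.0 lin') tilt (array([ 0.276, -0.033,  0.   ]), array([0., 0., 0.]), 'rows>=2.9 rot, 0.0 lin')
both (array([ 0.296,  0.647, -0.743]), array([0., 0., 0.]), 'rows>=10.9 rot, 0.0 lin') to start (array([ 0.296,  0.647, -0.743]), array([ 0.514, -0.005,  0.039]), 'rows>=10.9 rot, 2.7 lin')
```

>>> step_arm(
  targets=[
    [0.0247,0.0539,-0.0619,0,-0.02,0.01,-1],
    [0.0247,0.0539,-0.0619,0,-0.02,0.01,-1],
    [0.0247,0.0539,-0.0619,0,-0.02,0.01,-1],
    [0.0247,0.0539,-0.0619,0,-0.02,0.01,-1],
    [0.0247,0.0539,-0.0619,0,0,0,-1],
    [0.0247,0.0539,-0.0619,0,0,0,-1],
    [0.0247,0.0539,-0.0619,0,0,0,-1],
    [0.0247,0.0539,-0.0619,0,0,0,-1],
  ],
)

```text
t: 29.45
position: [463.0, 99.2, 239.0]
tcp_rot: [[-0.42, 0.907, 0.009], [0.618, 0.279, 0.735], [0.664, 0.315, -0.678]]
contact_force: [-0.5, -0.1, 0.4]
finger_gap: 0.6
finger_force: 0.0
```

>>> step_arm(
  targets=[
    [0.0247,0.0539,-0.0619,0,0,0,-1],
    [0.0247,0.0539,-0.0619,0,0,0,-1],
    [0.0247,0.0539,-0.0619,0,0,0,-1],
    [0.0247,0.0539,-0.0619,0,0,0,-1],
    [0,0,0,0,0,0,-1],
    [0,0,0,0,0,0,-1],
    [0,0,0,0,0,0,-1],
    [0,0,0,0,0,0,-1],
  ],
)

```text
t: 30.25
position: [462.6, 99.7, 239.4]
tcp_rot: [[0.066, 0.993, 0.099], [0.571, -0.119, 0.812], [0.818, 0.003, -0.575]]
contact_force: [-0.4, 0.7, 0.6]
finger_gap: 0.6
finger_force: 0.0
```

```bash
python3 - <<'E'
from h import *
p,R=st(); print(delta(p,R,tw([-45,60,172]),RP), delta(tw([-45,60,172]),RP,tw([-45,90,165]),RP))
E
```

```text
t 30.25 world [462.6  99.7 239.4] table [-167.6   50.7  189.4] q [-28.  15. 106.  50.  87. -38.] F [-0.4  0.7  0.6] gap 0.6 0.0
(array([ 0.001,  0.002, -0.001]), array([ 0.495,  0.008, -0.042]), 'rows>=0.0 rot, 2.6 lin') (array([0., 0., 0.]), array([0.014, 0.117, 0.036]), 'rows>=0.0 rot, 0.6 lin')
```

>>> step_arm(
  targets=[
    [0.001,0.002,-0.001,0.165,0.003,-0.01,-1],
    [0,0,0,0.165,0.003,-0.01,-1],
    [0,0,0,0.165,0.003,-0.01,-1],
    [0,0,0,0,0,0,-1],
    [0,0,0,0,0,0,-1],
    [0,0,0,0,0,0,-1],
    [0,0,0,0,0,0,-1],
    [0,0,0,0,0,0,-1],
  ],
)

```text
t: 31.05
position: [585.7, 101.8, 232.3]
tcp_rot: [[0.071, 0.992, 0.1], [0.569, -0.122, 0.813], [0.819, -0.001, -0.574]]
contact_force: [-0.6, 0.8, 1.2]
finger_gap: 0.1
finger_force: 0.0
```

```bash
python3 - <<'E'
from h import *
p,R=st()
q=p
for a in(1.4,1.2,1.0,.8,.6,.4,.3,.2,.1,0,-.1,-.15):
    w=hp(a,105,touch(a)); print(a,wt(w).round(1),delta(q,RP,w,RP)[1:]); q=w
print(delta(p,R,p,RP)[0])
S=[]
for n,(u,v,w,h,k) in dict(top=(160,160,74,84,5),side=(180,110,105,105,4)).items():
    S.append(cv2.resize(vision.get_image(n)[v:v+h,u:u+w,::-1],None,fx=k,fy=k,interpolation=cv2.INTER_CUBIC))
cv2.imwrite('pics/f.png',np.hstack(S))
E
```

```text
t 31.05 world [585.7 101.8 232.3] table [-45.6  61.8 174.8] q [-22.  30.  86.  52.  87. -29.] F [-0.6  0.8  1.2] gap 0.1 0.0
1.4 [-45.  114.7 162.1] (array([0.028, 0.207, 0.062]), 'rows>=0.0 rot, 1.1 lin')
1.2 [-45.  136.8 159. ] (array([0.01 , 0.082, 0.034]), 'rows>=0.0 rot, 0.5 lin')
1.0 [-45.  158.  151.3] (array([0.011, 0.088, 0.016]), 'rows>=0.0 rot, 0.5 lin')
0.8 [-45.  177.1 139.1] (array([ 0.011,  0.09 , -0.004]), 'rows>=0.0 rot, 0.5 lin')
0.6 [-45.  193.3 123.1] (array([ 0.011,  0.088, -0.023]), 'rows>=0.0 rot, 0.5 lin')
0.4 [-45.  205.5 104.6] (array([ 0.01 ,  0.079, -0.04 ]), 'rows>=0.0 rot, 0.5 lin')
0.3 [-45.  209.6  95.8] (array([ 0.004,  0.031, -0.022]), 'rows>=0.0 rot, 0.2 lin')
0.2 [-45.  212.9  86.8] (array([ 0.004,  0.029, -0.025]), 'rows>=0.0 rot, 0.2 lin')
0.1 [-45.  215.4  77.4] (array([ 0.003,  0.027, -0.027]), 'rows>=0.0 rot, 0.2 lin')
0 [-45.  217.   67.8] (array([ 0.003,  0.025, -0.03 ]), 'rows>=0.0 rot, 0.2 lin')
-0.1 [-45.  217.7  58.1] (array([ 0.003,  0.022, -0.032]), 'rows>=0.0 rot, 0.2 lin')
-0.15 [-45.  217.8  53.1] (array([ 0.001,  0.01 , -0.017]), 'rows>=0.0 rot, 0.1 lin')
[-0.    -0.001  0.001]
```

View pics/f.png

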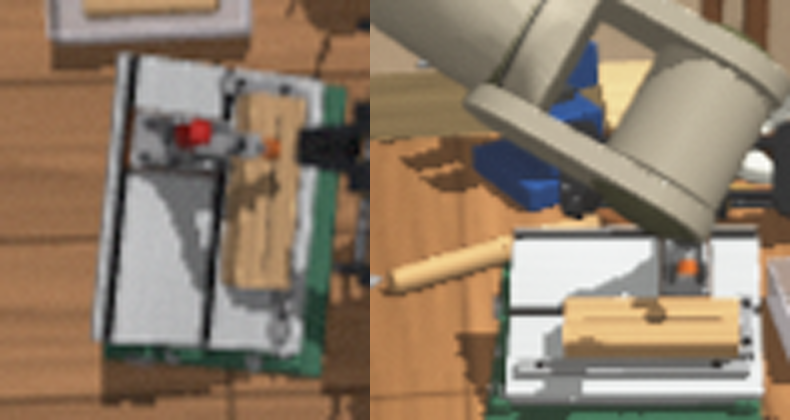

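>>> step_arm(
  targets=[
    [0,-0.001,0.001,0.01,0.069,0.021,-1],
    [0,0,0,0.009,0.069,0.021,-1],
    [0,0,0,0.009,0.069,0.02,-1],
    [0,0,0,0.005,0.041,0.017,-1],
    [0,0,0,0.005,0.041,0.017,-1],
    [0,0,0,0.005,0.044,0.008,-1],
    [0,0,0,0.006,0.044,0.008,-1],
    [0,0,0,0,0,0,-1],
  ],
)

```text
t: 31.95
position: [598.3, 197.4, 260.1]
tcp_rot: [[0.068, 0.993, 0.098], [0.569, -0.119, 0.814], [0.82, 0.0, -0.573]]
contact_force: [-0.4, 0.1, 0.2]
finger_gap: 0.5
finger_force: 0.0
```

```bash
python3 - <<'E'
from h import *
p,R=st();Ft()
E
```

```text
t 31.95 world [598.3 197.4 260.1] table [-44.7 159.2 150.7] q [-12.  28.  84.  56.  82. -21.] F [-0.4  0.1  0.2] gap 0.5 0.0
F table [-0.5  0.1  0.1]
```

>>> step_arm(
  targets=[
    [0,0,0,0.005,0.045,-0.002,-1],
    [0,0,0,0.006,0.045,-0.002,-1],
    [0,0,0,0.005,0.044,-0.011,-1],
    [0,0,0,0.006,0.044,-0.012,-1],
    [0,0,0,0.005,0.04,-0.02,-1],
    [0,0,0,0.005,0.039,-0.02,-1],
    [0,0,0,0.004,0.031,-0.022,-1],
    [0,0,0,0,0,0,-1],
  ],
)

```text
t: 32.75
position: [607.3, 269.1, 237.1]
tcp_rot: [[0.069, 0.993, 0.098], [0.569, -0.12, 0.814], [0.82, -0.001, -0.573]]
contact_force: [-0.3, -1.2, 2.5]
finger_gap: 0.6
finger_force: 1.2
```

```bash
python3 - <<'E'
from h import *
p,R=st();Ft()
for a in(.1,-.1,-.17): print(delta(p,R,hp(a,105,touch(a)),RP))
E
```

```text
t 32.75 world [607.3 269.1 237.1] table [-44.3 210.2  94.6] q [ -5.  31.  83.  58.  75. -19.] F [-0.3 -1.2  2.5] gap 0.6 1.2
F table [-0.2  0.2  2.8]
(array([-0.001, -0.001, -0.   ]), array([ 0.004,  0.052, -0.049]), 'rows>=0.0 rot, 0.4 lin')
(array([-0.001, -0.001, -0.   ]), array([ 0.009,  0.099, -0.112]), 'rows>=0.0 rot, 0.8 lin')
(array([-0.001, -0.001, -0.   ]), array([ 0.011,  0.112, -0.136]), 'rows>=0.0 rot, 0.9 lin')
```

Handle in contact; carry on down to its stop.

>>> step_arm(
  targets=[
    [0,0,0,0.001,0.018,-0.016,-1],
    [0,0,0,0.001,0.018,-0.016,-1],
    [0,0,0,0.002,0.016,-0.017,-1],
    [0,0,0,0.001,0.013,-0.016,-1],
    [0,0,0,0.001,0.012,-0.016,-1],
    [0,0,0,0.001,0.012,-0.016,-1],
    [0,0,0,0.001,0.01,-0.015,-1],
    [0,0,0,0,0,0,-1],
  ],
)

```text
t: 33.55
position: [609.0, 293.2, 208.6]
tcp_rot: [[0.07, 0.993, 0.097], [0.569, -0.12, 0.813], [0.819, -0.002, -0.574]]
contact_force: [0.1, -0.0, -0.2]
finger_gap: 0.2
finger_force: 0.0
```

```bash
python3 - <<'E'
from h import *
p,R=st();Ft()
E
```

```text
t 33.55 world [609.  293.2 208.6] table [-45.6 216.9  57.9] q [ -2.  34.  83.  59.  72. -20.] F [ 0.1 -0.  -0.2] gap 0.2 0.0
F table [ 0.1 -0.1 -0.2]
```

>>> step_arm(
  targets=[
    [0,0,0,0.0003,0.003,-0.0052,-1],
    [0,0,0,0.0003,0.003,-0.0052,-1],
    [0,0,0,0.0003,0.003,-0.0052,-1],
    [0,0,0,0.0003,0.003,-0.0052,-1],
    [0,0,0,0,0,0,-1],
    [0,0,0,0,0,0,-1],
    [0,0,0,0,0,0,-1],
    [0,0,0,0,0,0,-1],
  ],
)

```text
t: 34.35
position: [610.0, 294.8, 206.5]
tcp_rot: [[0.067, 0.993, 0.1], [0.569, -0.12, 0.814], [0.82, 0.002, -0.573]]
contact_force: [-7.3, -14.0, 13.7]
finger_gap: 0.6
finger_force: 12.7
```

```bash
python3 - <<'E'
from h import *
p,R=st();Ft()
E
```

```text
t 34.35 world [610.  294.8 206.5] table [-44.7 217.3  55.2] q [ -2.  34.  83.  60.  71. -21.] F [ -7.3 -14.   13.7] gap 0.6 12.7
F table [-5.6 -6.  19.3]
```

>>> step_arm(
  targets=[
    [0,0,0,-0.002,-0.02,0.035,-1],
    [0,0,0,-0.005,-0.06,0.1,-1],
    [0,0,0,-0.005,-0.06,0.12,-1],
    [0,0,0,-0.1,-0.06,0.12,-1],
    [0,0,0,-0.15,-0.08,0.05,-1],
    [0,0,0,-0.17,-0.06,0,-1],
    [0,0,0,-0.17,-0.06,0,-1],
    [0,0,0,-0.17,-0.06,0,-1],
  ],
)

```text
t: 35.15
position: [414.8, 180.7, 310.7]
tcp_rot: [[0.069, 0.993, 0.099], [0.569, -0.12, 0.813], [0.819, 0.0, -0.574]]
contact_force: [0.7, -1.3, 1.3]
finger_gap: 0.7
finger_force: 0.0
```

>>> step_arm(
  targets=[
    [0,0,0,-0.1,-0.1,0,-1],
    [0,0,0,0,-0.1,0,-1],
    [0,0,0,0,0,0,-1],
    [0,0,0,0,0,0,-1],
    [0,0,0,0,0,0,-1],
    [0,0,0,0,0,0,-1],
    [0,0,0,0,0,0,-1],
    [0,0,0,0,0,0,-1],
  ],
)

```text
t: 35.95
position: [391.6, 131.3, 310.6]
tcp_rot: [[0.069, 0.993, 0.098], [0.569, -0.12, 0.813], [0.819, -0.0, -0.573]]
contact_force: [0.6, 0.0, 0.6]
finger_gap: 0.8
finger_force: 0.0
```

```bash
python3 - <<'E'
from h import *
p,R=st()
S=[]
for n,(u,v,w,h,k) in dict(top=(174,166,60,72,6),side=(202,130,80,92,5)).items():
    im=vision.get_image(n)
    S.append(cv2.resize(im[v:v+h,u:u+w,::-1],None,fx=k,fy=k,interpolation=cv2.INTER_CUBIC))
H=max(c.shape[0] for c in S); cv2.imwrite('pics/g.png',np.hstack([cv2.copyMakeBorder(c,0,H-c.shape[0],0,5,0) for c in S]))
E
```

```text
t 35.95 world [391.6 131.3 310.6] table [-241.9  106.   239.7] q [-29.   0. 112.  50.  94. -31.] F [0.6 0.  0.6] gap 0.8 0.0
```

View pics/g.png

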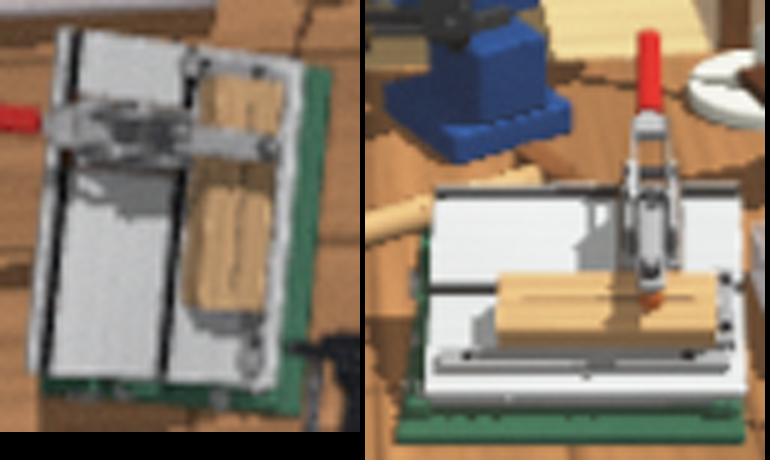

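The handle lies locked uphill (top crop (20,118)). The pad presses on the blank at side crop (652,297), and the blank is flush with ledge and stop. The robot is clear of everything, so I hand in.

```bash
python3 -c "
from rig import job_done; print(job_done())"
```

```text
the job is handed in; nothing more can be done
None
```

The job is handed in at about 36 s of the 72 s allowed: the offcut is in the scrap bin, the blank sits against ledge and end stop, the clamp handle is over and locked with the pad on the blank, and the robot is clear; `job_done()` returned no verdict.

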